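# Refit the push-to-start knob on a dryer control panel

### The arm

A 6-joint arm with a two-finger parallel gripper is mounted at the origin on the work surface. World frame = base frame: x ahead of the robot, y to its left, z up, the work surface at z = 0. Lengths are in mm, angles in rad, forces in N, time in s.
With the tool pointing down it reaches from about 275 to 750 mm from the base axis. Payload 10.2 kg.
Tool frame: the origin (TCP) lies between the finger pads; the fingertips stand 17 mm ahead of it and the grasp point (between the pads) lies 2 mm behind it; z points along the fingers, y is the line along which they close (so a half turn about z gives the same grasp; the last joint's range is limited). The gripper opens to 85 mm and grips with 20 to 120 N. Pads are 22 mm wide; open, the fingers measure 114 mm over their backs; the gripper's body (76 mm by 85 mm) begins 54 mm behind the grasp point. The pads swing forward as they close: fully open they stand 13 mm farther back than shut.
Start: joints at [0.926, 0.313, 1.498, -0, 1.331, -0.223], TCP at [214.95, 478.986, 217.194] pointing down, gripper open.
Joint ranges: [-2.94, 2.94], [-0.97, 2.17], [0.19, 2.56], [-1.23, 4.37], [0.02, 3.11], [-2.88, 2.88]. Speed limits (rad/s): [2.39, 2.39, 3.01, 3.14, 3.14, 3.14].

### API

Orientations are given as a unit quaternion [w, x, y, z].
In Python, from rig import * gives the robot as it stands.
- The arm moves only by the tool step_arm, never from a script. Its argument "commands" is text: rows parted by semicolons, each of 7 numbers parted by spaces: the opening, from 0 (shut) to 1 (fully open), then the shift along the tool's x, y, z in cm, then the turn, a rotation vector about the tool's x, y, z in rad. In form: hand x y z rx ry rz; .... A call has 1 to 20 rows; each row is the pose to reach, as a shift and turn from the pose commanded when the call began, along the tool's axes at that moment; what a row does not reach only later rows make up. A row lasts 1/12 s, in which the tool goes at most 41.7 mm and 7.16 degrees, less where a joint would pass 70% of its speed; a pose out of reach is approached as far as the arm can. A call with a gripper value outside its range is refused whole. The fingers move at their own pace and stop on an object; "newtons" is the grip in N (left out, the last holds). Time passes only in rows, so rows that repeat a pose let the fingers close. It gives the time, the measured TCP pose, the force, the opening and the grip force at its end, in the units of the state.
- sense(): the state, without advancing time (a new reading comes with each control period).
- capture(name): name is "scene" or "top"; returns the picture (480x640x3 uint8, red, green, blue); there is no depth.
- camera_model(name): a dict with "mtx" (3x3 intrinsics, pixels), "eye" and "rotation" of the camera in the world. Camera axes: x right, y down, z forward; pixel columns grow to the right and rows downward; lengths in mm; the calibration is good to about 2 mm. A picture is of the moment at which its call begins. camera_model takes no time and is no camera call.
- finish_job(): hands the job in; it is judged then, once.
Trained networks look in the newest picture that a camera, given by its name, has taken for a name from the list of things; names that differ only in an ending like _2 or _b are one class to them, and where a whole thing is asked for, a point or a joint stands for the part that bears it (a point fixed in the world has none). Each returns a list of dicts, best first, with "score" (0 to 1); they miss things now and then, are a little off and sometimes report something else, mostly with a low value. They report only what shows in the picture. A call takes as long as a camera call. They do not tell look-alikes from the thing itself.
- search_frame(camera, label): "rect" ([centre column, centre row, width, height] in pixels, round what is visible of it).
- trace(camera, label): "mask" (480x640 bool, what is visible of it) and "rect" ([centre column, centre row, width, height] in pixels, round what is visible of it).
- spot_point(camera, label): "xy" ([column, row] in pixels: a listed point, or the origin of a listed thing).
The state is a dict: "time_s": time; "joints": joint angles; "dq": joint speeds; "tau": joint torques, N m; "eef_pos": TCP position; "ee_rot": TCP orientation; "force": force on the tool from outside, world axes, zero at the start; "wrist_torque": the same for the moment, N m; "grip_width": opening from 0.0 (shut) to 1.0 (fully open); "grip_force": force on a finger pad.
Only numpy, scipy, OpenCV 4.12 (cv2) and the standard library are available. Lean on these libraries where they do the work, as an engineer would, in place of code of your own. Each camera call takes 0.05 s, during which the arm holds its last target. There are 200 camera calls.

### The job

The start knob has come off the dryer's control panel. Turn the knob so that its red pointer points the way the flat of the brass D-shaft faces, put its stem down through the panel's round hole and push the knob fully home onto the shaft, then press it all the way in against the start spring and finish while still holding it pressed in. Leave the jar, the blue carton and the screwdriver where they are.

Things in the scene. Friction and masses are not known exactly. Their poses are not given: they have to be found in the camera images.
- knob_center (a point): Loose knob, 52 mm tall, about 60 g, standing on its white stem (24 mm wide, 26 mm long). Point on its axis, 26 mm up, at the skirt's underside. Grey skirt 48 mm wide, 26 to 30 mm up; on it a white finger bar 44 mm long, 12 wide, 22 tall (30 to 52 mm up), gripped across its 12 mm. z up its axis, x along the bar to the end with the red pointer (stripe on the bar's top and that end).
- stem_end (a point): Centre of the lower end of the knob's stem, 26 mm below knob_center; same axes. The stem is 25 mm over its corners and hollow from below: a round lead-in 17 mm wide and 8 mm deep, then a D-shaped socket 8 to 20 mm up, 13.6 mm wide, its flat 2.7 mm from the axis on the +x (pointer) side.
- fascia_hole (a point): Centre of the round 30 mm hole in the control panel's white top face, level with it, 60 mm above the counter. z up, y along the panel. Fixed hollow box, 150 mm deep (x, hole in the middle), 400 long (y -75 to +325 mm from the hole), face 4 mm thick, free room for the stem below. Two small knobs (18 mm high, at y +125 and +185) and three rocker switches (y +235 to +291) stand on it.
- shaft_tip (a point): Top centre of the brass D-shaft upright in the hole, 2 mm above the panel face when out. 12 mm wide, flat 2 mm from its axis, the last 3 mm tapered to half. z up, x the way the flat faces; so does the red mark on the grey ring round the hole, which turns with it. Knob fits only with its x the same way (within 0.1 rad); home: stem_end 20 mm below this point. Turns stiffly (0.25 N m).
- spindle (a joint): How far the shaft is pressed in, in m: 0 out, 0.005 fully in (stop). A spring pushes it out: about 3 N to start, about 8 N fully in; it comes out when let go.
- jar: White detergent jar with a blue lid and orange label, 84 mm wide and 130 mm high, standing on the counter; origin at the centre of its underside. A bystander.
- carton: Blue carton, 60 x 110 x 45 mm high, lying on the counter; origin at the centre of its underside. A bystander.
- driver: Screwdriver lying on the counter, about 200 mm long, its handle towards its -x; origin under its middle. A bystander.
Mind the look-alikes: they are no part of the job. Several things look just like the part that bears knob_center: the one meant starts nearest to the robot's base.

How it is judged:
By the outcome, as a careful person would: the job done as asked, in the order asked, and still so for the second after the job is handed in, while the arm keeps its last pose, push and grip.
It also fails if it takes over 48 s, if anything falls off the work surface, if the arm or the gripper's body presses on something with over 40 N, if the wrist force passes 120 N, or if a joint passes its speed limit or range.

## Working session

There is one attempt and no reset: what is moved stays moved. The work goes in short steps, Python scripts to look and compute and a tool call to move; the robot and the scene stay as the last step left them, time stands still between calls to the robot, and variables do not carry over. Pictures are saved under pics/ and viewed, at most 10 in all, crops included, and the job is handed in when it is done.

Besides the shell and the picture viewer there is one more tool, called after "Call:" as a command line: name --argument value ..., lists and objects as JSON in quotes. step_arm: Moves the arm, as the interface text tells. Its arguments: {"type":"object","properties":{"commands":{"type":"string"},"newtons":{"type":"number"}},"required":["commands"]}

```bash
mkdir -p pics; ls; cat > h.py <<'E'
from rig import *
import numpy as np, cv2
from scipy.spatial.transform import Rotation as R
def cam(n):
    m=camera_model(n); return np.array(m["mtx"]),np.array(m["eye"]),np.array(m["rotation"])
def save(n,f,im=None):
    im=capture(n) if im is None else im
    cv2.imwrite("pics/"+f,im[:,:,::-1]); return im
def ray(n,uv,z):
    K,e,r=cam(n); d=r@np.linalg.solve(K,[uv[0],uv[1],1.]); return e+d*(z-e[2])/d[2]
def proj(n,p):
    K,e,r=cam(n); c=K@(r.T@(np.array(p)-e)); return c[:2]/c[2]
E
python3 - <<'E'
from h import *
for n in("scene","top"):
    save(n,n+"0.png")
    K,e,r=cam(n); print(n,K.round(1).tolist(),e.round(1),r.round(3).tolist())
    for l,z in(("knob_center",26),("fascia_hole",60),("shaft_tip",62),("stem_end",0)):
        for d in spot_point(n,l)[:5]: print(n,l,round(d["score"],2),np.round(d["xy"],1),ray(n,d["xy"],z).round(1))
s=sense();print(s["time_s"],s["eef_pos"],s["ee_rot"],s["grip_width"])
E
```

```text
pics
scene [[483.0, 0.0, 323.3], [0.0, 483.0, 241.0], [0.0, 0.0, 1.0]] [1053.4  446.1  729.8] [-0.126, 0.275, 0.867, -0.397]Traceback (most recent call last):
  File "<stdin>", line 6, in <module>
  File "h.py", line 10, in ray
    K,e,r=cam(n); d=r@np.linalg.solve(K,[uv[0],uv[1],1.]); return e+d*(z-e[2])/d[2]
                    ~^~~~~~~~~~~~~~~~~~~~~~~~~~~~~~~~~~~~
ValueError: matmul: Input operand 1 has a mismatch in its core dimension 0, with gufunc signature (n?,k),(k,m?)->(n?,m?) (size 3 is different from 4)
```

```bash
sed -i 's/np.array(m\["rotation"\])$/R.from_quat(m["rotation"],scalar_first=True).as_matrix()/' h.py
python3 - <<'E'
from h import *
for n in("scene","top"):
    save(n,n+"0.png")
    K,e,r=cam(n); print(n,e.round(1),r[:,2].round(3).tolist())
    for l,z in(("knob_center",26),("fascia_hole",60),("shaft_tip",62)):
        for d in spot_point(n,l)[:5]: print(n,l,round(d["score"],2),np.round(d["xy"],1),ray(n,d["xy"],z).round(1))
s=sense();print(s["time_s"],s["eef_pos"],s["ee_rot"],s["grip_width"])
E
```

```text
scene [1053.4  446.1  729.8] [-0.436, -0.618, -0.654]
scene knob_center 0.71 [306.3 206.4] [ 543.3 -348.2   26. ]
scene knob_center 0.54 [335.3 192.8] [ 451.8 -353.6   26. ]
scene fascia_hole 0.71 [252.8 248.1] [ 739.5 -253.4   60. ]
scene fascia_hole 0.58 [380.6 297. ] [611.1   5.5  60. ]
scene shaft_tip 0.39 [385.  294.9] [602.2   7.5  62. ]
top [ 504.6 -154.  1065.5] [0.094, -0.005, -0.996]
top knob_center 0.93 [425.4 329.1] [ 449.9 -348.3   26. ]
top knob_center 0.73 [424.2 271.1] [ 551.9 -345.6   26. ]
top fascia_hole 0.96 [223.6 238.2] [599.2   7.   60. ]
top shaft_tip 0.41 [221.2 231.3] [610.8  11.3  62. ]
0.5 [214.96541949 478.96763296 217.19758739] [6.88950544e-06 2.09374491e-01 9.77835529e-01 8.63119734e-06] 0.99991453860212
```

View pics/scene0.png

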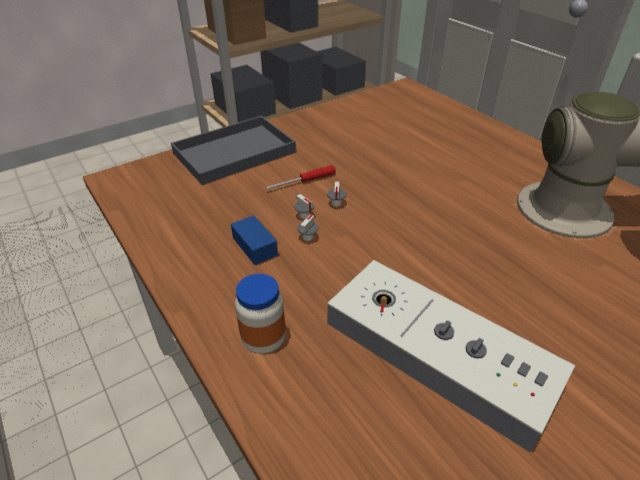

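View pics/top0.png

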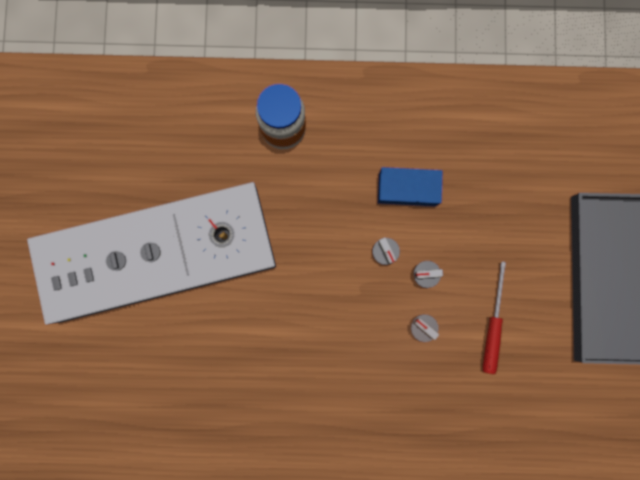

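Scene view: three knobs at (337,193), (304,207), (309,229), and the panel with its hole at (384,298). Top view: the same three at (425,329), (427,274), (386,251), and the hole at (222,235).

The distances from the base are about 569 mm, 650 mm and 646 mm. (425,329) is nearest, so it is the one meant. I'll confirm it in one enlarged crop.

```bash
python3 - <<'E'
from h import *
im=cv2.imread("pics/top0.png")
a=cv2.resize(im[304:354,400:450],(400,400),interpolation=cv2.INTER_CUBIC)
b=cv2.resize(im[210:260,197:247],(400,400),interpolation=cv2.INTER_CUBIC)
cv2.imwrite("pics/crop1.png",np.hstack([a,b]))
hsv=cv2.cvtColor(im,cv2.COLOR_BGR2HSV).astype(int)
def pca(m,off):
    y,x=np.nonzero(m);p=np.c_[x,y]+off;c=p.mean(0);w,v=np.linalg.eigh(np.cov((p-c).T));return len(p),c,v[:,1],w
w=hsv[314:344,410:440]; white=(w[...,1]<40)&(w[...,2]>165); red=((w[...,0]<8)|(w[...,0]>172))&(w[...,1]>110)&(w[...,2]>120)
bar=white|red
for nm,m,z in(("bar",bar,52),("red",red,52)):
    n,c,v,ev=pca(m,[410,314]); a=ray("top",c-v*8,z);b=ray("top",c+v*8,z);d=b-a
    print(nm,n,c.round(1),ray("top",c,z).round(1),np.arctan2(d[1],d[0]),ev)
w=hsv[205:265,190:255];red=((w[...,0]<6)|(w[...,0]>174))&(w[...,1]>130)&(w[...,2]>110)
n,c,v,ev=pca(red,[190,205]);a=ray("top",c,60);print("mark",n,c,a.round(1),ev); d=ray("top",c+v*5,60)-a;print(np.arctan2(d[1],d[0]))
for z,l in((60,"fascia_hole"),):
    h=ray("top",[222,235],z);print(h, np.arctan2(*(a-h)[[1,0]]))
E
```

```text
bar 52 [427.8 329.2] [ 451.2 -347.6   52. ] 0.8962733503861143 [ 0.67734363 57.7687348 ]
red 19 [420.8 323.4] [ 460.7 -335.6   52. ] 0.8741939834431594 [ 0.23826695 12.38161609]
mark 6 [214.5 226. ] [620.   23.5  60. ] [0.13605897 1.76394103]
0.9039020551018478
[604.64303721   9.97628767  60.        ] 0.7234671426178585
```

View pics/crop1.png

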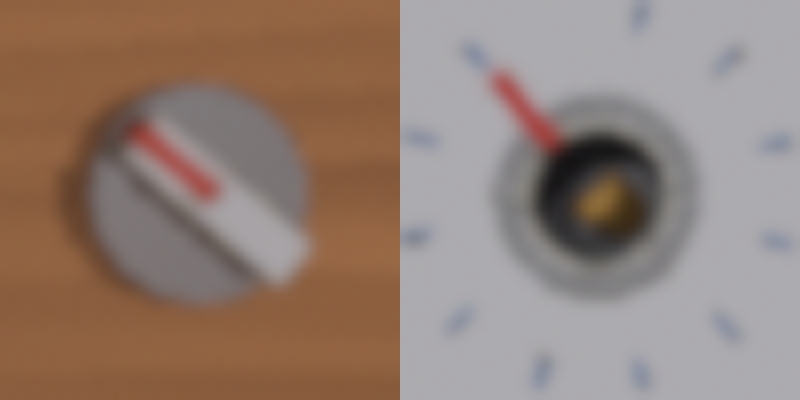

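The crop confirms a loose knob with its pointer up-left at about (420,323). The shaft's red mark is up-left of the hole, about (213,224) in the top view. Next I'll refine the angles and centres with sub-pixel weighting.

```bash
python3 - <<'E'
from h import *
def wp(n,box,z,f):
    im=cv2.imread(f"pics/{n}0.png").astype(float);x0,x1,y0,y1=box;w=im[y0:y1,x0:x1];return f(w),np.mgrid[y0:y1,x0:x1][::-1].reshape(2,-1).T
red=lambda w:(lambda e:np.where(e>30,e,0))(w[...,2]-np.maximum(w[...,1],w[...,0])-0.0)
def stat(n,p,g,z):
    P=np.array([ray(n,q,z) for q in p[g>0]])[:,:2];g=g[g>0];c=(P*g[:,None]).sum(0)/g.sum();w,v=np.linalg.eigh(np.cov(P.T,aweights=g));return len(g),c.round(1),round(np.arctan2(v[1,1],v[0,1]),3),np.sqrt(w).round(1)
def redm(w): 
    e=w[...,2]-w[...,1]; h=np.abs(w[...,1]-w[...,0])<35; return np.where((e>45)&h,e,0)
for n,bk,bh in(("top",(412,440,315,345),(200,222,212,233)),("scene",(325,350,180,200),(372,392,302,318))):
    for nm,b,z in(("knob",bk,52),("mark",bh,60)):
        g,p=wp(n,b,z,redm);print(n,nm,*stat(n,p,g.ravel(),z))
# ring fit: draw projected circles for candidate hole; dark-hole centroid
    g=None
# panel edge directions via mask and knob skirt centre
for n in("top","scene"):
    m=[d for d in trace(n,"knob_center")]
    for d in m: print(n,"trace",round(d["score"],2),np.round(d["rect"],1),d["mask"].sum())
# dark hole/ring by fit: grey ring luminance correlate
from scipy.optimize import minimize
for n,c0 in(("top",(603,10)),("scene",(606,7))):
    im=cv2.GaussianBlur(cv2.cvtColor(cv2.imread(f"pics/{n}0.png"),cv2.COLOR_BGR2GRAY).astype(np.float32),(0,0),.7)
    t=np.linspace(0,2*np.pi,120)
    def s(c,r):
        u=np.array([proj(n,[c[0]+r*np.cos(a),c[1]+r*np.sin(a),60]) for a in t],np.float32);return cv2.remap(im,u[:,0],u[:,1],cv2.INTER_LINEAR).mean()
    f=lambda c:s(c,13)-s(c,17.5)
    best=min(((f((x,y)),x,y) for x in np.arange(c0[0]-8,c0[0]+9,1) for y in np.arange(c0[1]-8,c0[1]+9,1)))
    print(n,"hole",best)
E
```

```text
top knob 52 [ 455.4 -341.7] -2.399 [ 8.5 16.3]
top mark 30 [623.7  27. ] -2.416 [1.2 5.6]
scene knob 182 [ 456.3 -338.6] 1.307 [20.5 24.4]
scene mark 28 [625.6  26.2] -2.403 [1.5 6. ]
top trace 0.76 [424.6 327.1  26.4  27.6] 582
top trace 0.61 [385.2 251.5  22.1  29.3] 594
top trace 0.58 [426.6 276.8  26.5  27.2] 533
scene trace 0.82 [306.9 227.5  18.6  28. ] 343
scene trace 0.53 [304.9 203.2  15.   22.9] 309
scene trace 0.52 [335.9 195.3  21.7  25.7] 264Traceback (most recent call last):
  File "<stdin>", line 26, in <module>
  File "<stdin>", line 26, in <genexpr>
  File "<stdin>", line 25, in <lambda>
  File "<stdin>", line 24, in s
  File "h.py", line 12, in proj
    K,e,r=cam(n); c=K@(r.T@(np.array(p)-e)); return c[:2]/c[2]
          ~~~^^^
  File "h.py", line 5, in cam
    m=camera_model(n); return np.array(m["mtx"]),np.array(m["eye"]),R.from_quat(m["rotation"],scalar_first=True).as_matrix()
ValueError: time passes only in moves, steps and waits
```

Call:
step_arm --commands "0.6 0 0 0 0 0 0"

```text
time_s: 0.68
eef_pos: [215.0, 479.0, 217.2]
ee_rot: [0.0, 0.209, 0.978, -0.0]
force: [0.3, 0.3, -0.2]
grip_width: 0.887
grip_force: 0.0
```

```bash
sed -i 's/^def cam/import functools\n@functools.cache\ndef cam/' h.py
python3 - <<'E'
from h import *
t=np.linspace(0,2*np.pi,90)
def fit(n,f0,c0,z,r1,r2,sg,rng=10):
    im=cv2.GaussianBlur(cv2.cvtColor(cv2.imread(f"pics/{n}0.png"),cv2.COLOR_BGR2GRAY).astype(np.float32),(0,0),.7)
    def s(c,r):
        u=np.array([proj(n,[c[0]+r*np.cos(a),c[1]+r*np.sin(a),z]) for a in t],np.float32);return cv2.remap(im,u[:,0],u[:,1],cv2.INTER_LINEAR).mean()
    g=np.arange(-rng,rng+1,1.)
    L=[(sg*(s((c0[0]+a,c0[1]+b),r1)-s((c0[0]+a,c0[1]+b),r2)),c0[0]+a,c0[1]+b) for a in g for b in g]
    L.sort();w=np.array(L[:9]);return L[0],w[:,1:].mean(0)
for n in("top","scene"):
    print(n,fit(n,0,(604,8),60,13,17.5,1), n, "mark angle from hole")
im=cv2.imread("pics/top0.png").astype(float)
w=im[312:346,408:444]; white=(np.ptp(w,axis=2)<30)&(w.min(2)>145)
print(white.sum())
y,x=np.nonzero(white);P=np.array([ray("top",(a+408,b+312),52) for a,b in zip(x,y)])[:,:2];c=P.mean(0);e,v=np.linalg.eigh(np.cov(P.T));print(c,np.arctan2(v[1,1],v[0,1]),np.sqrt(e))
# skirt rect centre from mask
print(ray("top",(424.9,328.2),30))
E
```

```text
top ((np.float32(-49.026726), np.float64(606.0), np.float64(11.0)), array([606.,  11.])) top mark angle from hole
scene ((np.float32(-66.808495), np.float64(612.0), np.float64(14.0)), array([612.,  14.])) scene mark angle from hole
70
[ 446.26814968 -353.89038761] 0.8885665135528505 [2.87313038 5.91611811]
[ 451.64073264 -346.66440295   30.        ]
```

Call:
step_arm --commands "0.6 -4 -4.8 0.5 0 0 0.13; 0.6 -8 -9.5 1 0 0 0.25; 0.6 -11 -13 1.5 0 0 0.36; 0.6 -14 -16.6 2 0 0 0.47; 0.6 -16.8 -20 2.2 0 0 0.58; 0.6 -19.6 -23.3 2.4 0 0 0.69; 0.6 -22.4 -26.6 2.6 0 0 0.8; 0.6 -25.2 -29.9 2.8 0 0 0.91; 0.6 -28 -33.2 3 0 0 1.02; 0.6 -30.8 -36.5 3.3 0 0 1.13; 0.6 -33.6 -39.8 3.6 0 0 1.24; 0.6 -36.4 -43.1 4 0 0 1.35; 0.6 -39.2 -46.4 4.4 0 0 1.46; 0.6 -42 -49.7 4.8 0 0 1.57; 0.6 -44.8 -53 5.2 0 0 1.68; 0.6 -47.6 -56.3 5.6 0 0 1.79; 0.6 -50.2 -59.5 6 0 0 1.833; 0.6 -52.8 -62.6 6.4 0 0 1.833; 0.6 -55.4 -65.7 6.7 0 0 1.833; 0.6 -55.4 -65.7 6.7 0 0 1.833"

```text
time_s: 2.35
eef_pos: [443.7, -321.8, 152.4]
ee_rot: [0.0, 0.903, 0.429, 0.0]
force: [0.4, -0.2, 0.7]
grip_width: 0.6
grip_force: 0.0
```

Call:
step_arm --commands "0.6 0 0 0 0 0 0; 0.6 0 0 0 0 0 0"

```text
time_s: 2.52
eef_pos: [443.3, -320.8, 151.7]
ee_rot: [-0.001, 0.904, 0.428, -0.0]
force: [-0.5, 0.9, 0.3]
grip_width: 0.6
grip_force: 0.0
```

```bash
python3 - <<'E'
from h import *
s=sense();r=R.from_quat(s["ee_rot"],scalar_first=True).as_matrix();print(s["eef_pos"],r.round(3).tolist())
im=save("scene","s1.png")
cv2.imwrite("pics/s1c.png",cv2.resize(im[120:270,240:440,::-1],(800,600),interpolation=cv2.INTER_CUBIC))
E
```

```text
[ 443.34844915 -320.82949743  151.66468169] [[0.633, 0.774, -0.001], [0.774, -0.633, 0.001], [0.0, -0.002, -1.0]]
```

View pics/s1c.png

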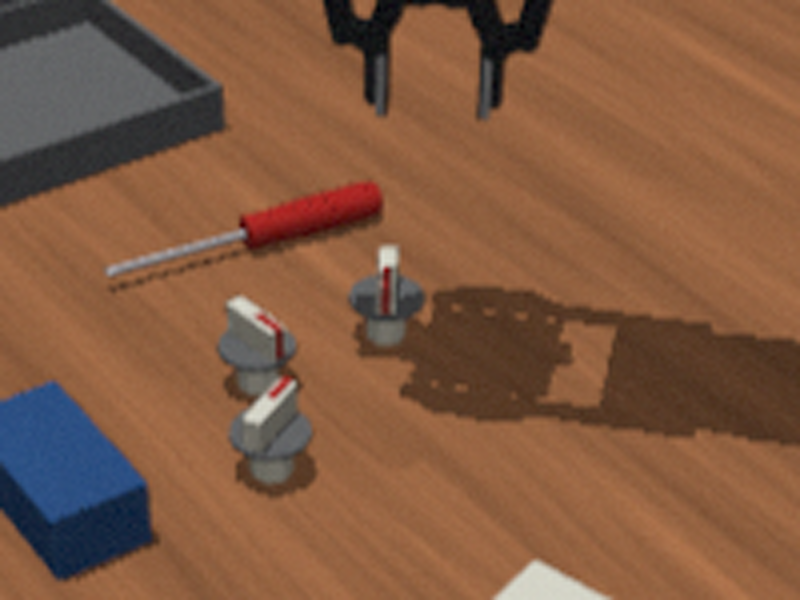

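The crop shows the nearest knob upright at (387,300), with its red pointer end facing the camera. The gripper is above and behind it, with its finger line across the bar.

```bash
python3 - <<'E'
from h import *
c=np.array(cam("scene")[1]);
p=ray("scene",(240+386/4,120+345/4),0);d=(c-p)[:2];print("stem",p[:2]-12*d/np.linalg.norm(d))
print("skirt scene",ray("scene",(240+387/4,120+298/4),30)[:2],"skirt top",ray("top",(424.6,327.9),30)[:2],"bar top",ray("top",(400+217/8-.4,304+195/8-.4),52)[:2])
s=sense();r=R.from_quat(s["ee_rot"],scalar_first=True).as_matrix()
for t in((451,-348,100),(451.5,-348.5,49)): print(r.T@(np.array(t)-s["eef_pos"]))
E
```

```text
stem [ 454.59540279 -343.73747994]
skirt scene [ 456.63894483 -341.10230261] skirt top [ 452.15023884 -346.13493773] bar top [ 453.21739024 -345.70455053]
[-17.22504781  23.99357616  52.16283409]
[-17.31255555  24.76131241 103.16188235]
```

Call:
step_arm --commands "0.5 -0.7 1.2 2 0 0 0; 0.5 -1.3 2.3 4 0 0 0; 0.5 -1.3 2.3 6 0 0 0; 0.5 -1.3 2.3 8 0 0 0; 0.5 -1.3 2.3 9.2 0 0 0; 0.5 -1.3 2.3 10.2 0 0 0; 0.5 -1.3 2.3 10.2 0 0 0; 0.5 -1.3 2.3 10.2 0 0 0; 0.5 -1.3 2.3 10.2 0 0 0" --newtons 35

```text
time_s: 3.32
eef_pos: [453.7, -344.3, 52.0]
ee_rot: [0.001, 0.903, 0.429, 0.0]
force: [0.7, -0.6, -0.4]
grip_width: 0.502
grip_force: 0.0
```

Call:
step_arm --commands "0.3 0 0 0 0 0 0; 0.3 0 0 0 0 0 0; 0.05 0 0 0 0 0 0; 0.05 0 0 0 0 0 0; 0.05 0 0 0 0 0 0; 0.05 0 0 0 0 0 0; 0.05 0 0 0 0 0 0; 0.05 0 0 0 0 0 0; 0.05 0 0 0 0 0 0"

```text
time_s: 4.07
eef_pos: [453.2, -344.3, 50.7]
ee_rot: [0.0, 0.903, 0.429, -0.0]
force: [-0.1, -1.1, 1.0]
grip_width: 0.05
grip_force: 0.0
```

```bash
python3 - <<'E'
from h import *
im=save("scene","s2.png");t=save("top","t2.png")
a=cv2.resize(im[150:230,290:370,::-1],(400,400),interpolation=cv2.INTER_CUBIC)
b=cv2.resize(t[288:368,385:465,::-1],(400,400),interpolation=cv2.INTER_CUBIC)
cv2.imwrite("pics/s2c.png",np.hstack([a,b]));print(sense()["grip_width"],sense()["grip_force"])
E
```

```text
0.05614986957116344 0.0
```

View pics/s2c.png

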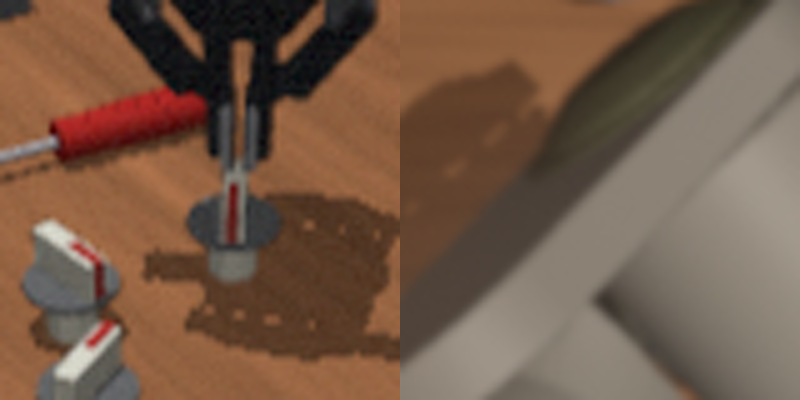

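The scene crop (left) shows the fingertips at (238,160), just above or behind the bar, so the grasp missed. I'll check this against where the camera should show the tips.

```bash
python3 - <<'E'
from h import *
s=sense();r=R.from_quat(s["ee_rot"],scalar_first=True).as_matrix();e=s["eef_pos"]
for x in(-11,0,11):
  for z in(-10,0,17): print(x,z,(proj("scene",e+r@[x,0,z])-[290,150])*5)
k=np.array([453,-345.5,0]);u=np.array([.633,.774,0])
for h,a in((52,22),(52,-22),(30,22),(30,24),(0,12),(0,0)): print("knob",h,a,(proj("scene",k+u*a+[0,0,h])-[290,150])*5)
E
```

```text
-11 -10 [237.70025446 153.51649958]
-11 0 [237.30862856 170.34870159]
-11 17 [236.65254608 198.54732888]
0 -10 [236.64432143 165.9945335 ]
0 0 [236.25575277 182.87544695]
0 17 [235.60485816 211.15280522]
11 -10 [235.57352297 178.64823333]
11 0 [235.18813627 195.57757197]
11 17 [234.54263835 223.93312517]
knob 52 22 [232.9802883 204.8858818]
knob 52 -22 [237.38495003 154.53066431]
knob 30 22 [232.16770693 241.62320247]
knob 30 24 [231.96304643 243.99772537]
knob 0 12 [232.09663511 278.41936598]
knob 0 0 [233.28741183 264.33849555]
```

```bash
python3 - <<'E'
from h import *
r=np.array([[.633,.774,0],[.774,-.633,0],[0,0,-1.]]);e=np.array([443.3,-320.8,151.7])
for x in(-11,0,11):
  for y in(-25,25):
    for z in(0,10,17): print(x,y,z,((proj("scene",e+r@[x,y,z])-[240,120])*4).round(0))
a=cv2.imread("pics/s2.png")[130:210,300:380];b=cv2.imread("pics/s1.png")[105:185,310:390]
cv2.imwrite("pics/s2d.png",np.hstack([cv2.resize(q,(400,400),interpolation=cv2.INTER_LANCZOS4) for q in(a,b)]))
E
```

```text
-11 -25 0 [474. 126.]
-11 -25 10 [473. 141.]
-11 -25 17 [472. 152.]
-11 25 0 [388. 123.]
-11 25 10 [388. 138.]
-11 25 17 [388. 149.]
0 -25 0 [474. 136.]
0 -25 10 [473. 151.]
0 -25 17 [472. 162.]
0 25 0 [387. 133.]
0 25 10 [387. 148.]
0 25 17 [387. 158.]
11 -25 0 [473. 146.]
11 -25 10 [472. 161.]
11 -25 17 [472. 172.]
11 25 0 [386. 143.]
11 25 10 [386. 158.]
11 25 17 [386. 168.]
```

View pics/s2d.png

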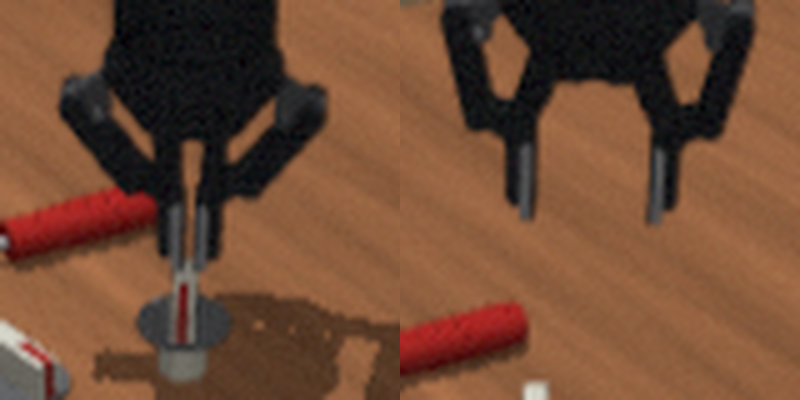

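The knob projects where predicted, but the fingertips appear about 11 px higher than predicted. They are therefore either about 30 mm too high or too far back. I'll open up, lower in small steps while watching the force, and then try to close.

Call:
step_arm --commands "0.5 0 0 0 0 0 0; 0.5 0 0 0 0 0 0; 0.5 0 0 0 0 0 0; 0.5 0 0 0.3 0 0 0; 0.5 0 0 0.6 0 0 0; 0.5 0 0 0.9 0 0 0; 0.5 0 0 0.9 0 0 0; 0.5 0 0 0.9 0 0 0"

```text
time_s: 4.83
eef_pos: [453.1, -344.1, 41.4]
ee_rot: [-0.0, 0.903, 0.429, -0.0]
force: [-0.1, -0.4, 0.4]
grip_width: 0.502
grip_force: 0.0
```

Call:
step_arm --commands "0.35 0 0 0.2 0 0 0; 0.35 0 0 0.4 0 0 0; 0.35 0 0 0.6 0 0 0; 0.35 0 0 0.8 0 0 0; 0.35 0 0 0.8 0 0 0; 0.35 0 0 0.8 0 0 0"

```text
time_s: 5.33
eef_pos: [453.2, -344.2, 33.6]
ee_rot: [-0.0, 0.903, 0.429, -0.0]
force: [-0.3, -0.7, 0.8]
grip_width: 0.354
grip_force: 0.0
```

```bash
python3 - <<'E'
from h import *
s=sense();print(s["eef_pos"],s["force"],s["joints"])
im=save("scene","s3.png");t=save("top","t3.png")
a=cv2.resize(im[150:230,290:370,::-1],(400,400),interpolation=cv2.INTER_CUBIC)
b=cv2.resize(t[240:400,340:500,::-1],(400,400),interpolation=cv2.INTER_CUBIC)
cv2.imwrite("pics/s3c.png",np.hstack([a,b]))
E
```

```text
[ 453.18761094 -344.23027501   33.57827189] [-0.34372685 -0.66546015  0.78090657] [-8.55406323e-01  6.11529392e-01  1.56269228e+00 -7.75187956e-06
  9.67598805e-01 -1.71351779e-01]
```

View pics/s3c.png

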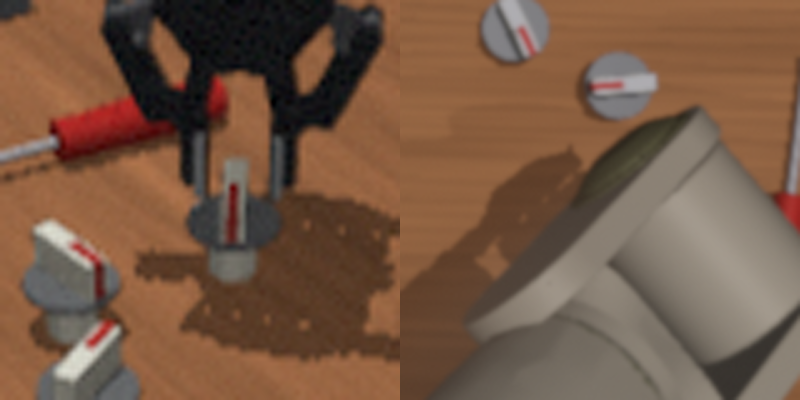

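The tips now straddle the bar in the scene view at about (195,200) and (280,195). I'll close to test the grip.

Call:
step_arm --commands "0.15 0 0 0 0 0 0; 0.05 0 0 0 0 0 0; 0.05 0 0 0 0 0 0; 0.05 0 0 0 0 0 0; 0.05 0 0 0 0 0 0; 0.05 0 0 0 0 0 0; 0.05 0 0 0 0 0 0"

```text
time_s: 6.02
eef_pos: [453.4, -344.4, 33.9]
ee_rot: [0.0, 0.903, 0.429, 0.0]
force: [0.7, 0.5, 2.1]
grip_width: 0.122
grip_force: 34.9
```

It gripped something at 0.122 with 34.9 N. I'll measure the tip height numerically from where the dark and grey fingers end in the picture.

```bash
python3 - <<'E'
from h import *
im=save("scene","s4.png");g=cv2.cvtColor(im,cv2.COLOR_RGB2GRAY)
print(g[172:206,324:350:1])
u=np.array([.633,.774,0]);w=np.array([.774,-.633,0]);k=np.array([453.3,-344.3,0])
for x in(0,11):
  for z in(30,35,40,45,50,55): print(x,z,[proj("scene",k+u*x+w*y+[0,0,z]).round(1).tolist() for y in(-6,6,14)])
E
```

```text
[[ 18  24  24  19  16   9  16  17  17  20  14  58 114 114 115 113 100  15
   15  17  18  16  21  16  21  24]
 [  9  26  19  21  21  22  17  16  15  23  17  54 105 114 115 111  77  21
   20  19  13  17  11  16  26  23]
 [ 23  22  25  25  19  17  22  19  18  18  20  52 103 115 115 101  34  22
   12  23  28  12  24  13  19  18]
 [ 30  27  31  35  28  28  18  16  18  28  23  55 110 111 113 103  37  15
   18  19  19  24  24  50  66  59]
 [ 37  42  44  43  52  45  18  12  19  28  38  59 107 111 110 103  31  30
   14  18  23  37  69  91 101  98]
 [ 50  54  58  67  82  74  24  23  35  64  63  51 108 108 108 100  41  67
   35  16  21  59 106 108 109 110]
 [ 60  71  85  87 102  90  35  16  42  84  75  50 104 107 109  97  53  81
   48  15  26  66 114 112 110 110]
 [ 92  96 105 102  99  93  22  20  41  82  74  47 103 105 107 100  58  82
   60  18  23  66 112 115 115 110]
 [113 111 110 106  99  91  23  22  43  85  73  52 102 100 103  98  58  80
   61  20  20  63 111 112 114 117]
 [113 114 109 112 108  95  25  23  45  84  74  68 129 125 110 102  59  80
   60  14  21  62 112 111 112 111]
 [113 114 
[... 2560 characters left out ...]
88  75  67
   65  65  67  71  67  67  65  64]]
0 30 [[339.5, 193.5], [334.7, 193.3], [331.5, 193.2]]
0 35 [[339.5, 191.9], [334.7, 191.7], [331.5, 191.6]]
0 40 [[339.6, 190.2], [334.7, 190.0], [331.5, 189.9]]
0 45 [[339.6, 188.6], [334.8, 188.4], [331.5, 188.3]]
0 50 [[339.6, 186.9], [334.8, 186.7], [331.6, 186.6]]
0 55 [[339.7, 185.2], [334.8, 185.0], [331.6, 184.9]]
11 30 [[339.3, 196.1], [334.4, 195.9], [331.2, 195.8]]
11 35 [[339.3, 194.5], [334.5, 194.3], [331.2, 194.1]]
11 40 [[339.3, 192.8], [334.5, 192.6], [331.3, 192.5]]
11 45 [[339.4, 191.1], [334.5, 190.9], [331.3, 190.8]]
11 50 [[339.4, 189.4], [334.6, 189.2], [331.3, 189.1]]
11 55 [[339.5, 187.8], [334.6, 187.6], [331.3, 187.4]]
```

The tips show at row 188.5, which suggests only a shallow grip near the bar's top. I'll open slightly and lower in small steps until the tips feel the skirt, so the height comes from touch.

Call:
step_arm --commands "0.28 0 0 0 0 0 0; 0.28 0 0 0 0 0 0; 0.28 0 0 0.2 0 0 0; 0.28 0 0 0.4 0 0 0; 0.28 0 0 0.6 0 0 0; 0.28 0 0 0.8 0 0 0; 0.28 0 0 0.8 0 0 0; 0.28 0 0 0.8 0 0 0"

```text
time_s: 6.73
eef_pos: [453.2, -344.2, 25.5]
ee_rot: [-0.0, 0.903, 0.429, -0.0]
force: [0.4, -0.4, -0.3]
grip_width: 0.283
grip_force: 0.0
```

Call:
step_arm --commands "0.28 0 0 0.2 0 0 0; 0.28 0 0 0.4 0 0 0; 0.28 0 0 0.4 0 0 0; 0.28 0 0 0.4 0 0 0"

```text
time_s: 7.07
eef_pos: [453.2, -344.2, 21.6]
ee_rot: [-0.0, 0.903, 0.429, -0.0]
force: [0.0, 0.1, 1.2]
grip_width: 0.282
grip_force: 0.0
```

Call:
step_arm --commands "0.28 0 0 0.15 0 0 0; 0.28 0 0 0.3 0 0 0; 0.28 0 0 0.3 0 0 0; 0.28 0 0 0.3 0 0 0"

```text
time_s: 7.4
eef_pos: [453.2, -344.2, 18.6]
ee_rot: [-0.0, 0.903, 0.429, -0.0]
force: [-0.5, -0.8, 0.1]
grip_width: 0.279
grip_force: 0.0
```

```bash
python3 - <<'E'
from h import *
s=sense();print(s["eef_pos"],s["force"])
im=save("scene","s5.png")
cv2.imwrite("pics/s5c.png",cv2.resize(im[155:215,297:377,::-1],(800,600),interpolation=cv2.INTER_CUBIC))
E
```

```text
[ 453.21007015 -344.191804     18.58511398] [-0.52648511 -0.79315382  0.14020909]
```

View pics/s5c.png

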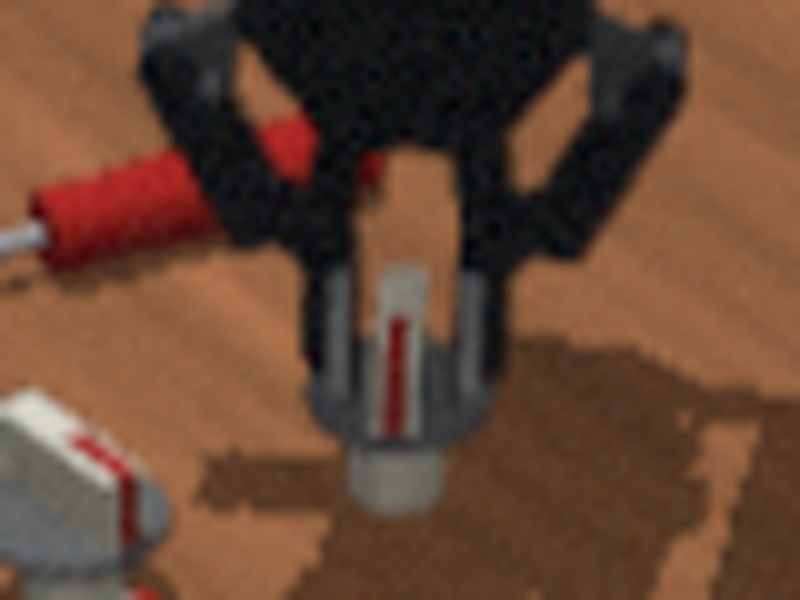

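Both pads now flank the bar at (335,400) and (468,395), just above the skirt and centred on it. The real fingertips therefore sit about 31 mm higher than the stated tool frame, and I'll work relative to that. Closing now.

Call:
step_arm --commands "0.15 0 0 0 0 0 0; 0.05 0 0 0 0 0 0; 0.05 0 0 0 0 0 0; 0.05 0 0 0 0 0 0; 0.05 0 0 0 0 0 0; 0.05 0 0 0 0 0 0" --newtons 50

```text
time_s: 7.95
eef_pos: [453.3, -344.2, 18.7]
ee_rot: [-0.0, 0.903, 0.429, -0.0]
force: [0.4, 0.2, -0.0]
grip_width: 0.127
grip_force: 50.5
```

Call:
step_arm --commands "0.05 0 0 -2 0 0 0; 0.05 0 0 -5 0 0 0; 0.05 0 0 -8 0 0 0; 0.05 0 0 -10 0 0 0; 0.05 2 -0.6 -10 0 0 0; 0.05 5 -1.4 -10 0 0 0.02; 0.05 8.4 -2.4 -10 0 0 0.04; 0.05 11.8 -3.4 -10 0 0 0.06; 0.05 15.2 -4.3 -10 0 0 0.08; 0.05 18.6 -5.3 -10 0 0 0.1; 0.05 22 -6.3 -10 0 0 0.12; 0.05 25.4 -7.2 -10 0 0 0.14; 0.05 28.8 -8.2 -10 0 0 0.157; 0.05 32 -9.1 -10 0 0 0.157; 0.05 34.5 -9.8 -10 0 0 0.157; 0.05 36.2 -10.3 -10 0 0 0.157; 0.05 37.1 -10.6 -10 0 0 0.157; 0.05 37.1 -10.6 -10 0 0 0.157; 0.05 37.1 -10.6 -10 0 0 0.157; 0.05 37.1 -10.6 -10 0 0 0.157"

```text
time_s: 9.62
eef_pos: [605.2, 9.1, 118.7]
ee_rot: [0.0, 0.934, 0.356, -0.0]
force: [0.6, 0.4, -0.9]
grip_width: 0.13
grip_force: 50.7
```

```bash
python3 - <<'E'
from h import *
s=sense();print(s["time_s"],s["eef_pos"],s["ee_rot"],s["force"],s["grip_width"],s["grip_force"])
im=save("scene","s6.png");save("top","t6.png")
for l in("knob_center","stem_end","fascia_hole","shaft_tip"):
    for d in spot_point("scene",l)[:4]: print(l,round(d["score"],2),np.round(d["xy"],1))
p=np.array(s["eef_pos"])
for nm,z in(("kc",7.4),("stem",-18.6),("top",33.4)): print(nm,proj("scene",p+[0,0,z]))
print("hole",proj("scene",[606,10.5,60]),"tip",proj("scene",[606,10.5,62]))
cv2.imwrite("pics/s6c.png",cv2.resize(im[230:320,330:450,::-1],(800,600),interpolation=cv2.INTER_CUBIC))
E
```

```text
9.6167 [605.21244891   9.11153409 118.6770186 ] [ 5.66306570e-05  9.34358682e-01  3.56333863e-01 -1.67174235e-04] [ 0.59458272  0.39921361 -0.90221105] 0.12983321933428787 50.66022455692291
knob_center 0.87 [384.8 268.8]
knob_center 0.8 [306.2 204.5]
knob_center 0.54 [305.3 226.7]
stem_end 0.8 [385.7 279.1]
stem_end 0.65 [305.5 236.4]
stem_end 0.58 [303.1 218.2]
fascia_hole 0.73 [382.2 300.1]
shaft_tip 0.42 [384.1 294.1]
kc [387.34009335 271.56077025]
stem [386.09602663 281.79883242]
top [388.63430662 260.91002645]
hole [384.43531585 297.45581748] tip [384.52428212 296.72655639]
```

View pics/s6c.png

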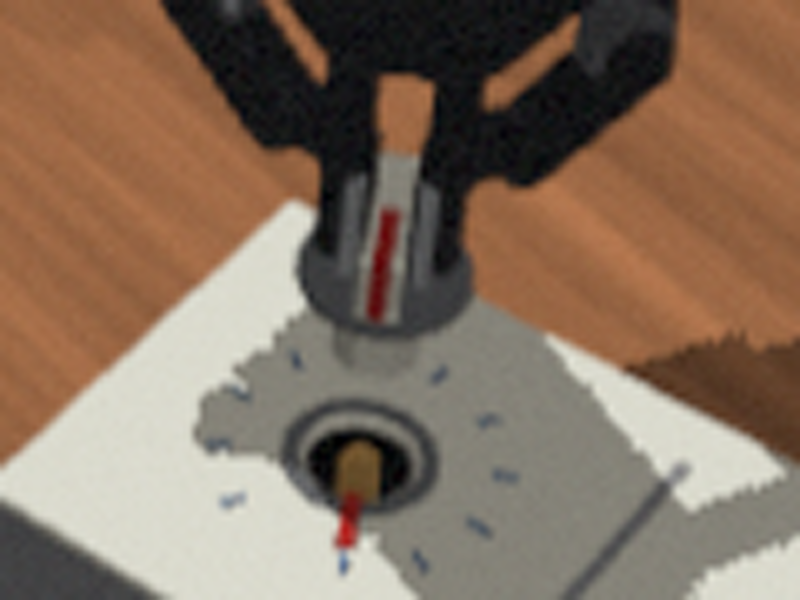

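The crop shows the knob held upright, with its pointer at about (380,265) aimed the same way as the red mark at (348,520). The ring centre is at about (361,456). I'll go down to just above the shaft tip with a small correction and re-check there.

Call:
step_arm --commands "0.05 0.1 0 1 0 0 0; 0.05 0.22 -0.03 2 0 0 0; 0.05 0.22 -0.03 3 0 0 0; 0.05 0.22 -0.03 3.4 0 0 0; 0.05 0.22 -0.03 3.4 0 0 0; 0.05 0.22 -0.03 3.4 0 0 0; 0.05 0.22 -0.03 3.4 0 0 0"

```text
time_s: 10.5
eef_pos: [607.2, 11.9, 85.0]
ee_rot: [0.0, 0.934, 0.357, 0.0]
force: [0.4, 0.2, -1.2]
grip_width: 0.127
grip_force: 50.7
```

```bash
python3 - <<'E'
from h import *
s=sense();print(s["time_s"],s["eef_pos"],s["ee_rot"],s["force"],s["grip_width"])
im=save("scene","s7.png");save("top","t7.png")
p=np.array(s["eef_pos"])
f=lambda q:((proj("scene",q)-[350,260]+.5)*10).round(0)
v=cv2.resize(im[260:320,350:430,::-1],(800,600),interpolation=cv2.INTER_CUBIC)
t=np.linspace(0,2*np.pi,60)
for c,z,r,col in((p,-18.6,12,(0,255,0)),(p,7.4,24,(0,255,0)),):
    u=np.array([f(c+[r*np.cos(a),r*np.sin(a),z]) for a in t],np.int32);cv2.polylines(v,[u],1,col,1)
h=np.array([606.3,10.8,60])
for r in(15,):
    u=np.array([f(h+[r*np.cos(a),r*np.sin(a),0]) for a in t],np.int32);cv2.polylines(v,[u],1,(255,0,255),1)
cv2.imwrite("pics/s7c.png",v)
E
```

```text
10.5 [607.20276278  11.92526274  85.00630119] [1.56847778e-04 9.34161659e-01 3.56849951e-01 2.87753865e-04] [ 0.380393    0.22227688 -1.22463077] 0.1265785138965442
```

View pics/s7c.png

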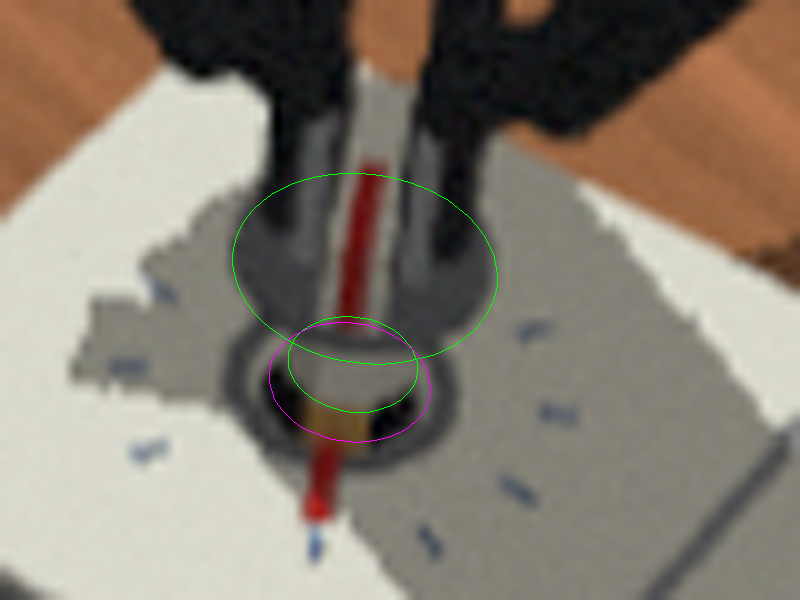

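The view is the same camera with overlays. The held stem is at about (353,365) and the ring centre at about (340,383), so the hole lies about 1.5 mm to the image left of the knob axis. I'll fit both outlines numerically before going in.

```bash
python3 - <<'E'
from h import *
from scipy.ndimage import gaussian_filter
g=cv2.cvtColor(cv2.imread("pics/s7.png"),cv2.COLOR_BGR2GRAY).astype(float);G=gaussian_filter(g,.7)
e=np.array([607.2,11.9,85.0])
ca=np.arctan2(.817,.576)  # toward camera
def edge(c,z,r,angs,sgn,span=6):
    # radial subpixel edge: strongest outward gradient near r; returns radial residual in mm
    out=[]
    rr=np.arange(-span,span+.01,.25)
    for a in angs:
        u=np.array([proj("scene",[c[0]+(r+d)*np.cos(a),c[1]+(r+d)*np.sin(a),z]) for d in rr],np.float32)
        v=cv2.remap(G.astype(np.float32),u[:,:1],u[:,1:],cv2.INTER_CUBIC).ravel();k=sgn*np.gradient(v);i=k.argmax();out.append((rr[i],k[i]))
    return np.array(out)
def circ(c,z,r,angs,sgn,it=3):
    c=np.array(c,float)
    for _ in range(it):
        o=edge(c,z,r,angs,sgn);ok=o[:,1]>np.median(o[:,1])*.6
        A=np.c_[np.cos(angs),np.sin(angs),np.ones(len(angs))][ok];x=np.linalg.lstsq(A,o[ok,0],rcond=None)[0];res=(A@x-o[ok,0]).std();c+=x[:2];r+=x[2]
    return c.round(2),round(r,2),round(res,2),ok.sum()
full=np.linspace(-1.5,1.5,41)+ca
sk=np.r_[np.linspace(-1.5,-.3,15),np.linspace(.3,1.5,15)]+ca
low=full[np.abs(full-ca-0.0)>0.25]
print("ring outer",circ((607.5,10.5),60,22,low,1))
print("skirt",circ(e[:2],92.3,24,full,1), circ(e[:2],92.3,24,full[8:33],1))
g2=g;print(g[299,368:402].astype(int));print(g[298,368:402].astype(int));print(g[287,370:403].astype(int));print(g[288:312,380].astype(int))
# before the arm came: ring in earlier clear pictures
for n in("scene","top"):
    G=gaussian_filter(cv2.cvtColor(cv2.imread(f"pics/{n}0.png"),cv2.COLOR_BGR2GRAY).astype(float),.7)
    P=proj
    def proj(nm,q,n=n): return P(n,q)
    al=np.linspace(0,2*np.pi,60)[:-1];al=al[np.abs(al-.73)>.3]
    print(n,circ((606,10.5),60,22,al,1)); proj=P
E
```

```text
ring outer (array([610.41,  11.89]), np.float64(21.58), np.float64(1.61), np.int64(33))
skirt (array([606.6 ,  10.45]), np.float64(23.85), np.float64(0.62), np.int64(32)) (array([606.36,  10.89]), np.float64(23.94), np.float64(1.42), np.int64(22))
[130 128 130 121  85  59  71  92  45  14  10  12  56  97 108 112 111 110
 113 104  91  80  50  66 102  82  62  75 122 128 130 130 132 126]
[127 127 128 120  78  60  76 104  36  13  23  48  79  98 115 113 112 114
 109 112 109 105  88  84 108  79  56  82 124 130 127 130 129 129]
[131 130 124  89  54  57  58  60  61  60  59  63  87 104  56  36  63 108
 108  54  78  80  75  62  58  62  60  60  68 102 129 129 129]
[ 61  60  60  56  59  54  76  91  91  91  79  56  45  45  52  58  63  60
  84 110 120 113 109 121]
scene (array([606.82,  10.97]), np.float64(21.45), np.float64(2.12), np.int64(54))
top (array([602.65,   8.04]), np.float64(15.34), np.float64(2.51), np.int64(54))
```

```bash
python3 - <<'E'
from h import *
from scipy.optimize import least_squares
import cv2
g=cv2.cvtColor(cv2.imread("pics/s7.png"),cv2.COLOR_BGR2GRAY).astype(float)
def cross(v,th=95):  # outermost dark-to-bright crossings
    i=np.nonzero(v<th)[0];a,b=i[0],i[-1]
    return a-(th-v[a])/(v[a-1]-v[a]), b+(th-v[b])/(v[b+1]-v[b])
pts=[]
for r in range(296,304):
    a,b=cross(g[r,366:402]);pts+= [(a+366,r),(b+366,r)]
for c in(376,377,378,388,389,390):
    v=g[298:312,c];pts.append((c,298+cross(np.r_[200,v])[1]-1))
pts=np.array(pts);print(pts.round(1).tolist())
P=np.array([ray("scene",p,60)[:2] for p in pts])
f=lambda x:np.hypot(*(P-x[:2]).T)-x[2]
o=least_squares(f,[607,11,22],loss="soft_l1",f_scale=.4);print("ring",o.x.round(2),f(o.x).round(1))
sp=[]
for r in range(284,291):
    a,b=cross(g[r,366:406]);sp+=[(a+366,r),(b+366,r)]
S=np.array([ray("scene",p,92.3)[:2] for p in sp])
h=lambda x:np.hypot(*(S-x[:2]).T)-24
o2=least_squares(h,[607,11],loss="soft_l1",f_scale=.4);print("skirt",o2.x.round(2),h(o2.x).round(1))
d=o.x[:2]-o2.x;s=sense();q=R.from_quat(s["ee_rot"],scalar_first=True).as_matrix();print("need",d,"tool",q.T@[d[0],d[1],0])
E
```

```text
[[372.0, 296.0], [394.8, 296.0], [371.7, 297.0], [395.1, 297.0], [371.6, 298.0], [395.3, 298.0], [371.7, 299.0], [395.4, 299.0], [372.4, 300.0], [395.2, 300.0], [373.6, 301.0], [395.2, 301.0], [374.0, 302.0], [394.7, 302.0], [374.8, 303.0], [394.2, 303.0], [376.0, 304.6], [377.0, 305.2], [378.0, 305.6], [388.0, 306.7], [389.0, 306.3], [390.0, 305.7]]
ring [608.28  10.71  21.98] [-0.2  0.1  0.1 -0.1  0.4 -0.1  0.5 -0.  -0.1 -0.3 -1.3  0.2 -0.9  0.1
 -0.6  0.2  0.5  0.5  0.2  0.1 -0.  -0.6]
skirt [606.1    9.86] [ 0.   0.5 -0.1  0.   0.2 -0.2  0.1 -0.1 -0.   0.  -0.2  0.1  0.2 -0. ]
need [2.18365304 0.84861793] tool [2.19325125e+00 8.23491662e-01 1.84846775e-03]
```

The fit is clean: the ring radius comes out at 21.98 mm and the skirt residuals are about 0.2 mm. The correction is about +2.1 mm along tool x and +0.7 mm along tool y. I'll apply it and then go down gently.

Call:
step_arm --commands "0.05 0.1 0.04 0 0 0 0; 0.05 0.2 0.07 0 0 0 0; 0.05 0.2 0.07 0 0 0 0; 0.05 0.2 0.07 0.2 0 0 0; 0.05 0.2 0.07 0.4 0 0 0; 0.05 0.2 0.07 0.6 0 0 0; 0.05 0.2 0.07 0.8 0 0 0; 0.05 0.2 0.07 0.8 0 0 0; 0.05 0.2 0.07 0.8 0 0 0"

```text
time_s: 11.35
eef_pos: [608.8, 12.8, 76.5]
ee_rot: [-0.0, 0.934, 0.357, -0.0]
force: [0.9, -0.2, 0.5]
grip_width: 0.122
grip_force: 50.7
```

Call:
step_arm --commands "0.05 0 0 0.15 0 0 0; 0.05 0 0 0.3 0 0 0; 0.05 0 0 0.4 0 0 0; 0.05 0 0 0.4 0 0 0; 0.05 0 0 0.4 0 0 0"

```text
time_s: 11.77
eef_pos: [608.9, 12.8, 72.6]
ee_rot: [-0.0, 0.934, 0.357, -0.0]
force: [-0.4, 0.4, -0.6]
grip_width: 0.122
grip_force: 50.7
```

Call:
step_arm --commands "0.05 0 0 0.1 0 0 0; 0.05 0 0 0.2 0 0 0; 0.05 0 0 0.3 0 0 0; 0.05 0 0 0.3 0 0 0; 0.05 0 0 0.3 0 0 0"

```text
time_s: 12.18
eef_pos: [608.9, 12.8, 69.6]
ee_rot: [-0.0, 0.934, 0.357, -0.0]
force: [-0.3, -0.1, -1.7]
grip_width: 0.128
grip_force: 50.7
```

```bash
python3 -c "
from h import *
s=sense();print(s['eef_pos'],s['force'],s['wrist_torque'])"
```

```text
[608.88980395  12.7705441   69.6114193 ] [-0.32726606 -0.0823312  -1.73593214] [-0.07518254  0.04024783  0.02111808]
```

Call:
step_arm --commands "0.05 0 0 0.1 0 0 0; 0.05 0 0 0.2 0 0 0; 0.05 0 0 0.3 0 0 0; 0.05 0 0 0.4 0 0 0; 0.05 0 0 0.4 0 0 0; 0.05 0 0 0.4 0 0 0"

```text
time_s: 12.68
eef_pos: [608.9, 12.7, 65.6]
ee_rot: [-0.0, 0.934, 0.357, -0.0]
force: [0.1, -0.2, -0.9]
grip_width: 0.129
grip_force: 50.7
```

Call:
step_arm --commands "0.05 0 0 0.1 0 0 0; 0.05 0 0 0.2 0 0 0; 0.05 0 0 0.3 0 0 0; 0.05 0 0 0.3 0 0 0; 0.05 0 0 0.3 0 0 0"

```text
time_s: 13.1
eef_pos: [608.9, 12.7, 62.6]
ee_rot: [-0.0, 0.934, 0.357, -0.0]
force: [-0.1, -0.2, -0.9]
grip_width: 0.125
grip_force: 50.7
```

No side force, and the shaft is about 10 mm into the D-socket. Next I'll go home and then press.

Call:
step_arm --commands "0.05 0 0 0.1 0 0 0; 0.05 0 0 0.2 0 0 0; 0.05 0 0 0.3 0 0 0; 0.05 0 0 0.3 0 0 0; 0.05 0 0 0.3 0 0 0"

```text
time_s: 13.52
eef_pos: [609.0, 12.7, 60.0]
ee_rot: [0.0, 0.934, 0.357, 0.0]
force: [-1.6, -1.4, 2.2]
grip_width: 0.132
grip_force: 51.1
```

Call:
step_arm --commands "0.05 0 0 0.1 0 0 0; 0.05 0 0 0.2 0 0 0; 0.05 0 0 0.3 0 0 0; 0.05 0 0 0.3 0 0 0; 0.05 0 0 0.3 0 0 0"

```text
time_s: 13.93
eef_pos: [609.1, 12.7, 57.0]
ee_rot: [0.0, 0.934, 0.357, 0.0]
force: [-0.6, -0.8, 4.8]
grip_width: 0.128
grip_force: 51.4
```

Force appears from about 60 mm, which is the spring starting, and rises as expected. I'll continue to the stop.

Call:
step_arm --commands "0.05 0 0 0.05 0 0 0; 0.05 0 0 0.1 0 0 0; 0.05 0 0 0.15 0 0 0; 0.05 0 0 0.15 0 0 0; 0.05 0 0 0.15 0 0 0"

```text
time_s: 14.35
eef_pos: [609.1, 12.7, 55.6]
ee_rot: [0.0, 0.934, 0.357, 0.0]
force: [-2.3, -0.5, 6.5]
grip_width: 0.125
grip_force: 51.6
```

Call:
step_arm --commands "0.05 0 0 0.05 0 0 0; 0.05 0 0 0.1 0 0 0; 0.05 0 0 0.1 0 0 0; 0.05 0 0 0.1 0 0 0"

```text
time_s: 14.68
eef_pos: [609.2, 12.7, 55.1]
ee_rot: [0.0, 0.934, 0.357, 0.0]
force: [-3.0, -1.1, 9.2]
grip_width: 0.125
grip_force: 52.2
```

Call:
step_arm --commands "0.05 0 0 0.05 0 0 0; 0.05 0 0 0.1 0 0 0; 0.05 0 0 0.1 0 0 0; 0.05 0 0 0.1 0 0 0; 0.05 0 0 0.1 0 0 0"

```text
time_s: 15.1
eef_pos: [609.4, 12.7, 54.9]
ee_rot: [0.001, 0.934, 0.357, 0.001]
force: [-3.8, -0.1, 15.3]
grip_width: 0.128
grip_force: 53.0
```

```bash
python3 -c "
from h import *
s=sense();print(s['eef_pos'],s['force'],s['wrist_torque'],s['ee_rot'])"
```

```text
[609.42948458  12.69810128  54.89655469] [-3.76045223 -0.12776403 15.25802304] [-0.12469513  0.87365459 -0.02340682] [5.10177060e-04 9.34133286e-01 3.56923235e-01 7.40418645e-04]
```

At the stop the force rises from 9 N to 15 N over 0.2 mm, at the expected depth. The knob is home and held fully pressed, so I'm handing in.

```bash
python3 -c "
from h import *
print(finish_job())"
```

```text
the job is handed in; nothing more can be done
None
```

I turned the knob to match the shaft's flat, pushed it home on the D-shaft and handed the job in at about 15 s, still holding it pressed against the spring stop at about 15 N. The judge's verdict was not shown, and I never moved the jar, the carton or the screwdriver. The real fingertips sat about 31 mm higher than the stated tool frame, so my first grasp missed.

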